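# Snap the cap onto a filter holder with a hand pusher

### The job

The white cap of the little metal filter holder only lies on its sprung collar. Take the pusher out of its stand, press the cap straight down with it until it snaps in and stays down, then put the pusher back upright in its stand and let go. How deep it goes differs, so feel for the snap; use only the pusher on the cap, never press it harder than 18 N or the glass disc inside cracks, and leave the jar, the beaker and the steel weight where they stand.

Things in the scene. Friction and masses are not known exactly. Their poses are not given: they have to be found in the camera images.
- foot: Dark steel round foot of the filter holder, fixed to the bench: disc 84 mm across and 10 mm high with a collar 34 mm across up to 34 mm above the bench and a small black thumb screw. Origin on its axis at bench level. The holder stands on a steel post in it, at a height set anew each time.
- holder: Round aluminium head, fixed, 60 mm across, 40 mm high, open on top, straight above the foot. Origin: centre of its rim, in the rim's plane, z up; rim 76 to 100 mm above the bench. A black sprung collar, 56 mm across, stands 27.5 mm above the rim and carries the cap, pushing up with 3 to 5 N. The bore is 45 mm. A 10 mm thick side outlet reaches 51 mm from the axis along +y, 24 mm below the rim.
- cap: Loose white plastic cap, 37.5 mm high, 50 g: flat flange 52 mm across, 5 mm thick, on a 42 mm plug. Origin: centre of the plug's underside, top 37.5 mm above. At first it lies on the collar, origin 5 mm below the rim; unsnapped it springs back there. Home is 9 to 27 mm lower, differing each time. Pressed at its centre it resists up to 9 to 14 N, gives, clicks, and 5 mm past the peak stops hard.
- pusher: Loose hand pusher, 113 mm long, about 140 g, standing upright in its stand: white flat plastic foot disc 26 mm across and 10 mm high at the bottom, steel shaft 16 mm across, and a round wooden handle 24 mm across from 62 mm to 113 mm above the foot's face (upper end slightly rounded). Origin: centre of the foot's lower face, z up along the handle.
- stand: Grey plastic block fixed to the bench, 66 x 66 x 26 mm, with a round blind hole 35 mm across and 18 mm deep from the top in which the pusher's foot stands. Origin: centre of its underside on the bench; the hole's floor is 8 mm above it.
- reagent_jar: Amber jar with black lid, 54 mm across, 85 mm high, loose; bystander. Origin: centre of its underside.
- beaker: Clear glass beaker, 64 mm across, 75 mm high, loose; bystander. Origin: centre of its underside.
- weight_block: Plain steel cylinder weight, 44 mm across, 35 mm high, loose; bystander. Origin: centre of its underside.
Things that resemble listed ones, but are neither listed nor needed, are in the scene too. Leave any purple look-alike of the pusher alone.

How it is judged:
By the outcome, as a careful person would: the job done as asked, in the order asked, and still so for the second after the job is handed in, with the robot touching nothing.
It also fails if it takes over 69 s, if anything falls off the work surface, if the arm or the gripper's body presses on something with over 40 N, if the wrist force passes 120 N, or if a joint passes its speed limit or range.

### The arm

A 7-joint arm with a two-finger parallel gripper is mounted at the origin on the work surface. World frame = base frame: x ahead of the robot, y to its left, z up, the work surface at z = 0. Lengths are in m, angles in rad, forces in N, time in s.
With the tool pointing down it reaches from about 0.425 to 0.925 m from the base axis. Payload 6.8 kg.
Tool frame: the origin (TCP) lies midway between the tips of the shut fingers; the grasp point (between the pads) lies r.tcp_to_grasp behind it (r.tcp_to_grasp is the distance from the TCP to the grasp point, in m); x points along the fingers, y is the direction in which the jaws open and shut, and the axes are right-handed (so a half turn about x gives the same grasp; the last joint's range is limited). The gripper opens to 85 mm and grips with 20 to 120 N. Pads are 22 mm wide; open, the fingers measure 114 mm over their backs; the gripper's body (76 mm by 85 mm) begins 54 mm behind the grasp point. The pads swing forward as they close: fully open they stand 13 mm farther back than shut.
Start: joints at [1.197, 0.477, 0.022, 1.555, -0.011, 1.109, -0.083], TCP at [0.177, -0.651, 0.231] pointing down, gripper open.
Joint ranges: [-2.96, 2.96], [-0.34, 2.1], [-1.41, 1.46], [0.24, 2.44], [-1.37, 4.51], [0.17, 1.92], [-2.96, 2.96]. Speed limits (rad/s): [2.39, 2.39, 3.14, 3.14, 3.14, 3.14, 3.14].

### API

Orientations are given as a rotation vector (axis times angle).
In Python, from bench import r, grab_frame, search_frame, cut_out, pinpoint gives the robot as it stands. The module is installed in compiled form; this text tells all that it offers.
- The arm moves only by the tool apply_moves, never from a script. Its argument "commands" is a list of rows, each a list of 7 numbers: the finger opening in mm, from 0 to 85.4, then the shift along the tool's x, y, z in mm, then the turn, a rotation vector about the tool's x, y, z in rad. A call has 1 to 20 rows; each row is the pose to reach, as a shift and turn from the pose commanded when the call began, along the tool's axes at that moment; what a row does not reach only later rows make up. A row lasts 1/10 s, in which the tool goes at most 50 mm and 8.59 degrees, less where a joint would pass 70% of its speed; a pose out of reach is approached as far as the arm can. A call with a gripper value outside its range is refused whole. The fingers move at their own pace and stop on an object; "force" is the grip in N (left out, the last holds). Time passes only in rows, so rows that repeat a pose let the fingers close. It gives the time, the measured TCP pose, the force and the opening at its end, in the units of the state.
- r.get_obs(): the state, without advancing time (a new reading comes with each control period).
- grab_frame(name): name is "side" or "top" or "wrist"; returns a dict with "pixels" (480x640x3 uint8, red, green, blue), "mtx" (3x3 intrinsics, pixels), "position" and "rotation" of the camera in the world; the wrist camera has in their place "T_tool_cam" (4x4, takes a point from camera to tool coordinates, whose origin is the TCP and whose axes are the tool frame's). Camera axes: x right, y down, z forward; pixel columns grow to the right and rows downward; lengths in m; the calibration is good to about 2 mm. The wrist camera is an equidistant fisheye: a pixel r from the principal point sees the ray r / f radians off the axis. A picture is of the moment at which its call begins: read the wrist's pose just before it. There is no depth.
- r.hand_in(): hands the job in, once; it reports no verdict.
Trained networks look in the newest picture that a camera, given by its name, has taken for a name from the list of things; names that differ only in an ending like _2 or _b are one class to them, and where a whole thing is asked for, a point or a joint stands for the part that bears it (a point fixed in the world has none). Each returns a list of dicts, best first, with "confidence" (0 to 1); they miss things now and then, are a little off and sometimes report something else, mostly with a low value. They report only what shows in the picture. A call takes as long as a camera call. They do not tell look-alikes from the thing itself.
- search_frame(label, camera): "point" ([column, row] as shares, 0 to 1, of the picture: columns of its width, rows of its height, amid what is visible of it).
- cut_out(label, camera): "pixels" (480x640 bool, what is visible of it) and "point" ([column, row] as shares, 0 to 1, of the picture: columns of its width, rows of its height, amid what is visible of it).
- pinpoint(label, camera): "point" ([column, row] as shares, 0 to 1, of the picture: columns of its width, rows of its height: a listed point, or the origin of a listed thing).
The state is a dict: "clock": time; "joints": joint angles; "qvel": joint speeds; "tau": joint torques, N m; "tcp_pos": TCP position; "orientation": TCP orientation; "contact_force": force on the tool from outside, world axes, zero at the start; "moment": the same for the moment, N m; "grip_width": finger opening in m.
Only numpy, scipy, OpenCV 4.12 (cv2) and the standard library are available. Lean on these libraries where they do the work, as an engineer would, in place of code of your own. Each camera call takes 0.05 s, during which the arm holds its last target.

## Working session

There is one attempt and no reset: what is moved stays moved. The work goes in short steps, Python scripts to look and compute and a tool call to move; the robot and the scene stay as the last step left them, time stands still between calls to the robot, and variables do not carry over. Pictures are saved under pics/ and viewed, and the job is handed in when it is done.

Besides the shell and the picture viewer there is one more tool, called after "Emit:" as name(argument=value, ...) on one line, values as JSON. apply_moves: Moves the arm, as the interface text tells. Its arguments: {"type":"object","properties":{"commands":{"type":"array"},"force":{"type":"number"}},"required":["commands"]}

```bash
mkdir -p pics
cat > h.py <<'E'
import numpy as np, cv2
from bench import r, grab_frame, search_frame, cut_out, pinpoint
def save(n,f): cv2.imwrite(f'pics/{n}.png',cv2.cvtColor(f['pixels'],cv2.COLOR_RGB2BGR))
def ray(f,p):
    K=f['mtx']; u=np.array([p[0]*640,p[1]*480,1.0]); d=np.linalg.inv(K)@u
    d=np.array(f['rotation'])@d; return np.array(f['position']),d/np.linalg.norm(d)
def atz(f,p,z):
    o,d=ray(f,p); return o+d*(z-o[2])/d[2]
def proj(f,P):
    R=np.array(f['rotation']); c=R.T@(np.array(P)-np.array(f['position'])); u=f['mtx']@c; return u[:2]/u[2]
def tri(fs,ps):
    A=np.zeros((3,3));b=np.zeros(3);L=[]
    for f,p in zip(fs,ps):
        o,d=ray(f,p);M=np.eye(3)-np.outer(d,d);A+=M;b+=M@o;L.append((o,d))
    X=np.linalg.solve(A,b); return X,[np.linalg.norm((np.eye(3)-np.outer(d,d))@(X-o)) for o,d in L]
E
python3 - <<'E'
from h import *
np.set_printoptions(precision=4,suppress=True)
o=r.get_obs(); print(o, r.tcp_to_grasp)
F={}
for c in('side','top','wrist'):
    F[c]=grab_frame(c); save(c+'0',F[c]); print(c,{k:np.array(v) for k,v in F[c].items() if k!='pixels'})
    for l in ('foot','holder','cap','pusher','stand','reagent_jar','beaker','weight_block'):
        print(c,l,[(np.round(d['point']*np.array([640,480]),1),round(d['confidence'],2)) for d in pinpoint(l,c)][:3])
print(r.get_obs()['clock'])
E
```

```text
{'clock': 0.0, 'joints': array([ 1.1969,  0.4778,  0.0223,  1.5564, -0.0115,  1.1093, -0.0831]), 'qvel': array([-0.0003, -0.0003, -0.001 , -0.0002,  0.0026, -0.0011,  0.001 ]), 'tau': array([ -0.0001, -59.6436,   1.6078, -28.1193,   0.0124,   0.0094,
        -0.    ]), 'tcp_pos': array([ 0.1771, -0.6507,  0.2303]), 'orientation': array([ 2.0798,  0.2801, -2.0806]), 'contact_force': array([0.2194, 0.4603, 0.0555]), 'moment': array([-0.0825,  0.0774,  0.0171]), 'grip_width': 0.08504360183015533} 0.0187
side {'mtx': array([[493.4492,   0.    , 319.9   ],
       [  0.    , 493.4492, 236.8995],
       [  0.    ,   0.    ,   1.    ]]), 'position': array([0.2392, 0.6469, 0.7009]), 'rotation': array([-0.6123,  2.6276, -1.2227])}
side foot [(array([241.2, 350.3]), 0.79)]
side holder [(array([228.6, 308.2]), 0.89)]
side cap [(array([233.9, 312.6]), 0.73)]
side pusher [(array([321.9, 240.6]), 0.76), (array([367.8, 235.1]), 0.69), (array([355.7, 255.7]), 0.58)]
side stand [(array([321.4, 244.4]), 0.83)]
side reagent_jar [(array([232.7, 253.7]), 0.56)]
side beaker [(array([388.8, 297.9]), 0.56)]

[... 451 characters left out ...]
1.7, 294.9]), 0.84), (array([442.9, 299. ]), 0.74)]
top stand [(array([411.2, 243.7]), 0.77)]
top reagent_jar [(array([337.2, 153.5]), 0.83)]
top beaker [(array([353.7, 366. ]), 0.87)]
top weight_block [(array([431.5, 174.3]), 0.65)]
wrist {'mtx': array([[371.6483,   0.    , 318.5228],
       [  0.    , 371.6483, 245.1581],
       [  0.    ,   0.    ,   1.    ]]), 'T_tool_cam': array([[-0.0003, -0.293 ,  0.9561, -0.1431],
       [ 1.    ,  0.001 ,  0.0007,  0.0008],
       [-0.0012,  0.9561,  0.293 , -0.0745],
       [ 0.    ,  0.    ,  0.    ,  1.    ]])}
wrist foot []
wrist holder []
wrist cap []
wrist pusher []
wrist stand []
wrist reagent_jar []
wrist beaker []
wrist weight_block []
1.35
```

View pics/side0.png

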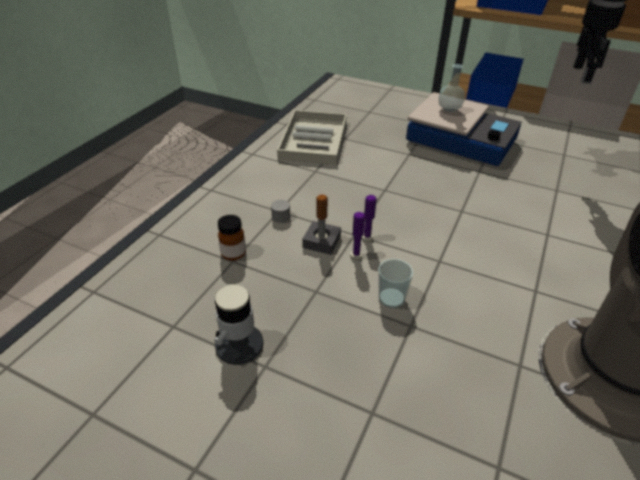

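View pics/top0.png

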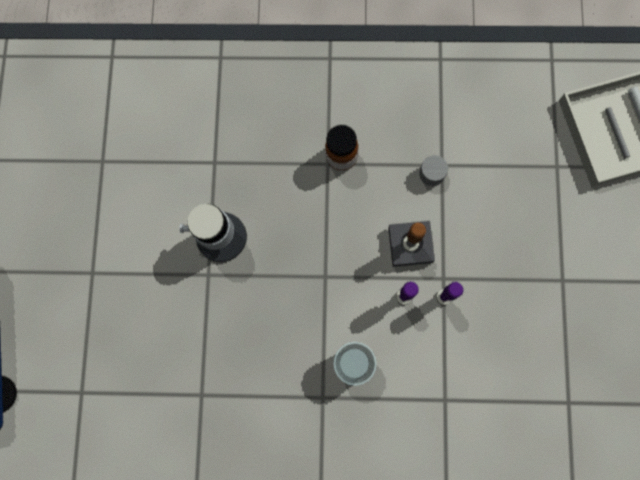

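```bash
sed -i '1a from scipy.spatial.transform import Rotation as Ro' h.py; sed -i "s/np.array(f\['rotation'\])/Ro.from_rotvec(f['rotation']).as_matrix()/" h.py
python3 - <<'E'
from h import *
np.set_printoptions(precision=4,suppress=True)
F={c:grab_frame(c) for c in('side','top')}
for l in ('holder','cap','pusher','stand'):
    ps=[np.array(pinpoint(l,c)[0]['point']) for c in F]
    print(l,tri(list(F.values()),ps), [p*[640,480] for p in ps])
for l in ('reagent_jar','beaker','weight_block'):
    p=np.array(pinpoint(l,'top')[0]['point']); print(l,atz(F['top'],p,0))
for p in ((407,300),(447,301)): print('purple base',atz(F['top'],np.array(p)/[640,480],0))
masks={}
for c in F:
  for l in('stand','cap','pusher','foot','holder'):
    for m in cut_out(l,c)[:1]:
        k=m['pixels']; ys,xs=np.nonzero(k); print(c,l,k.sum(),m['confidence'],xs.min(),xs.max(),ys.min(),ys.max())
        masks[c+l]=k
np.savez('m.npz',**masks)
for c in F:
    import pickle
    pickle.dump(F[c],open(c+'.pkl','wb'))
    x0,y0,w,h=(180,180,260,140) if c=='top' else (200,180,200,190)
    cv2.imwrite(f'pics/{c}crop.png',cv2.resize(cv2.cvtColor(F[c]['pixels'][y0:y0+h,x0:x0+w],cv2.COLOR_RGB2BGR),None,fx=3,fy=3,interpolation=cv2.INTER_CUBIC))
E
```

```text
holder (array([0.5926, 0.2286, 0.1018]), [np.float64(0.0018688731520180423), np.float64(0.001868873152017908)]) [array([230.592, 307.296]), array([206.272, 225.312])]
cap (array([0.5934, 0.2266, 0.0804]), [np.float64(0.0003500768957370509), np.float64(0.0003500768957368837)]) [array([233.216, 315.312]), array([210.368, 226.896])]
pusher (array([ 0.5549, -0.1024, -0.0261]), [np.float64(0.036349251967964076), np.float64(0.036349251967964256)]) [array([352. , 255.6]), array([413.568, 243.984])]
stand (array([ 0.5838, -0.0883, -0.0063]), [np.float64(0.003508439254501293), np.float64(0.003508439254501097)]) [array([320.192, 243.696]), array([411.072, 248.112])]
reagent_jar [0.7346 0.0304 0.    ]
beaker [0.3916 0.0033 0.    ]
weight_block [ 0.7042 -0.1239  0.    ]
purple base [ 0.4938 -0.0818  0.    ]
purple base [ 0.4933 -0.1463  0.    ]
side stand 892 0.93 301 340 220 254
side cap 710 0.81 215 247 284 310
side pusher 391 0.84 316 326 195 237
side foot 1112 0.61 214 262 327 364
side holder 1142 0.8 214 254 300 342
top stand 1309 0.9 389 433 220 265
top cap 1007 0.84 187 222 204 238
top pusher 456 0.61 402 425 222 250
top foot 924 0.68 197 246 213 261
top holder 589 0.69 181 232 212 248
```

View pics/topcrop.png

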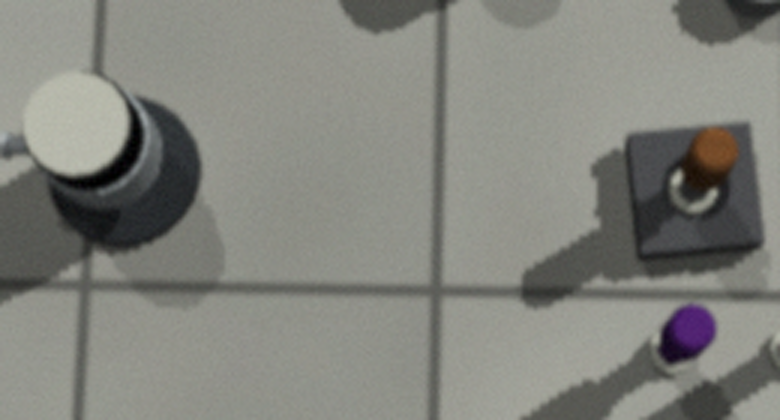

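View pics/sidecrop.png

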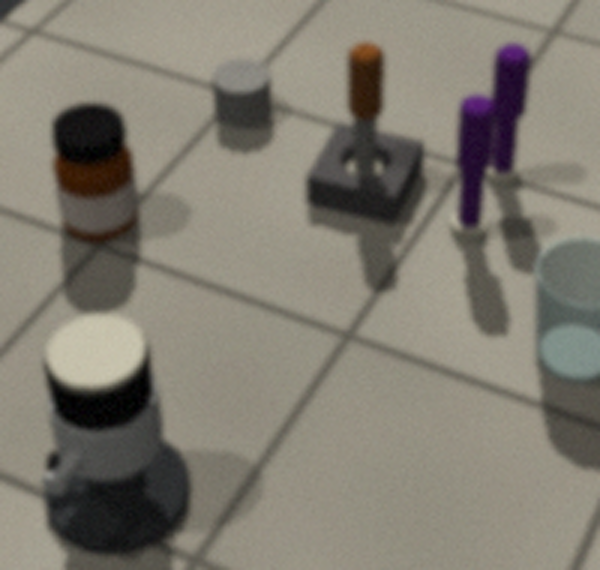

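Run:
```python
from h import *
import pickle
np.set_printoptions(precision=4,suppress=True)
T=pickle.load(open('top.pkl','rb'));S=pickle.load(open('side.pkl','rb'))
W=np.array([640,480.])
def t(s,p): return tri([S,T],[np.array(s)/W,np.array(p)/W])
print('captop',t((232.3,296.7),(205.7,221.3)))
print('handle',t((322,198.5),(418,230)))
M=np.load('m.npz')
for n in('cap','stand'):
  for c,f in(('top',T),('side',S)):
    ys,xs=np.nonzero(M[c+n]); print(n,c,xs.mean(),ys.mean())
print('foot disc pusher top-view z=.018',atz(T,np.array((411.3,243))/W,.018))
# stand top face centre by mask in top (mostly top face) 
for z in(0.013,.026): print('stand',atz(T,np.array((411,242.5))/W,z))
print('foot',atz(T,np.array((180+125/3,180+172/3))/W,.01))
# overlay of model
def circ(c,rad,n=40):
    a=np.linspace(0,2*np.pi,n);return np.c_[c[0]+rad*np.cos(a),c[1]+rad*np.sin(a),np.full(n,c[2])]
from scipy.optimize import least_squares
# fit cap top in both: white pixels mask contour
for c,f,box in(('top',T,(180,195,50,50)),('side',S,(210,278,45,40))):
    im=f['pixels'].astype(int); 
    x0,y0,w,h=box; sub=im[y0:y0+h,x0:x0+w].sum(2)/3
    print(c,np.percentile(sub,[5,50,90,99]))
```

```text
captop (array([0.5922, 0.224 , 0.1231]), [np.float64(0.00013161114875403848), np.float64(0.00013161114875403707)])
handle (array([ 0.5849, -0.0871,  0.1162]), [np.float64(0.00036392350736338), np.float64(0.0003639235073633898)])
cap top 204.93743793445879 220.48460774577956
cap side 231.23239436619718 297.1042253521127
stand top 409.5423987776929 245.31245225362872
stand side 320.4192825112108 237.88004484304932
foot disc pusher top-view z=.018 [ 0.5844 -0.0873  0.018 ]
stand [ 0.5862 -0.0873  0.013 ]
stand [ 0.5837 -0.086   0.026 ]
foot [0.5907 0.2228 0.01  ]
top [ 22.6667 153.6667 179.3333 181.3333]
side [  5.     141.3333 187.     189.3333]
```

```bash
cat >> h.py <<'E'
np.set_printoptions(precision=4,suppress=True)
def pose():
    o=r.get_obs(); return o,np.array(o['tcp_pos']),Ro.from_rotvec(o['orientation'])
def Rdown(yaw): # tool x down, tool y at angle yaw (rad) in world xy
    x=np.array([0,0,-1.]); y=np.array([np.cos(yaw),np.sin(yaw),0]); return Ro.from_matrix(np.c_[x,y,np.cross(x,y)])
def delta(P,R):
    o,p,R0=pose(); return R0.inv().apply(np.array(P)-p)*1000,(R0.inv()*R).as_rotvec()
E
python3 - <<'E'
from h import *
o,p,R=pose(); print(o['clock'],R.as_matrix())
y=R.as_matrix()[:,1]; print('yaw',np.arctan2(y[1],y[0]))
for yaw in (np.pi/2,-np.pi/2,0.6,1.2,np.arctan2(y[1],y[0])): print(yaw,delta([0.5847,-0.0872,0.20],Rdown(yaw)))
E
```

```text
2.5 [[ 0.      0.2626 -0.9649]
 [-0.     -0.9649 -0.2626]
 [-1.      0.     -0.    ]]
yaw -1.3050399352953366
1.5707963267948966 (array([  31.325 , -437.3124, -541.2255]), array([-2.8758,  0.    , -0.0001]))
-1.5707963267948966 (array([  31.325 , -437.3124, -541.2255]), array([ 0.2658, -0.    , -0.    ]))
0.6 (array([  31.325 , -437.3124, -541.2255]), array([-1.905 ,  0.    , -0.0001]))
1.2 (array([  31.325 , -437.3124, -541.2255]), array([-2.505 ,  0.    , -0.0001]))
-1.3050399352953366 (array([  31.325 , -437.3124, -541.2255]), array([ 0., -0., -0.]))
```

Emit:
apply_moves(commands=[[85,0,-15,-18,0.01,0,0],[85,0,-40,-50,0.025,0,0],[85,0,-70,-88,0.043,0,0],[85,0,-101,-126,0.062,0,0],[85,0,-132,-164,0.08,0,0],[85,0,-163,-202,0.1,0,0],[85,0,-194,-240,0.118,0,0],[85,0,-225,-278,0.137,0,0],[85,0,-256,-316,0.156,0,0],[85,0,-287,-354,0.175,0,0],[85,0,-318,-392,0.194,0,0],[85,0,-349,-430,0.213,0,0],[85,0,-378,-468,0.23,0,0],[85,0,-405,-501,0.246,0,0],[85,0,-425,-526,0.258,0,0],[85,0,-435,-538,0.265,0,0],[85,0,-437,-541,0.266,0,0],[85,0,-437,-541,0.266,0,0],[85,0,-437,-541,0.266,0,0]])

```text
clock: 4.4
tcp_pos: [0.5839, -0.0892, 0.2313]
orientation: [-2.22, 0.003, 2.221]
contact_force: [-0.9, -0.2, -0.2]
grip_width: 0.0853
```

```bash
cat >> h.py <<'E'
def wpix(f,p,R,P):
    T=np.array(f['T_tool_cam']); t=R.inv().apply(np.array(P)-p); c=T[:3,:3].T@(t-T[:3,3])
    rr=np.hypot(c[0],c[1]); th=np.arctan2(rr,c[2]); K=f['mtx']
    return np.array([K[0,2]+K[0,0]*th*c[0]/rr,K[1,2]+K[1,1]*th*c[1]/rr])
def wray(f,p,R,px):
    T=np.array(f['T_tool_cam']);K=f['mtx']; d=np.array([(px[0]-K[0,2])/K[0,0],(px[1]-K[1,2])/K[1,1]]);th=np.linalg.norm(d)
    c=np.r_[d/th*np.sin(th),np.cos(th)]; return p+R.apply(T[:3,3]),R.apply(T[:3,:3]@c)
def watz(f,p,R,px,z):
    o,d=wray(f,p,R,px); return o+d*(z-o[2])/d[2]
E
python3 - <<'E'
from h import *
o,p,R=pose(); print(o['clock'],p,o['orientation'],o['contact_force'])
f=grab_frame('wrist'); save('w1',f)
print([ (l,[(np.round(np.array(d['point'])*[640,480],1),round(d['confidence'],2)) for d in pinpoint(l,'wrist')]) for l in('pusher','stand')])
for P in ([.5847,-.0872,.121],[.5847,-.0872,.018]): print(wpix(f,p,R,P))
E
```

```text
4.4 [ 0.5839 -0.0892  0.2313] [-2.2203  0.0033  2.2213] [-0.9124 -0.2228 -0.2048]
[('pusher', [(array([303.7, 283.8]), 0.9), (array([320.3, 207.9]), 0.74), (array([368.2, 281.9]), 0.64)]), ('stand', [(array([320.5, 205.9]), 0.75)])]
[314.0341 240.1321]
[315.1441 210.5984]
```

View pics/w1.png

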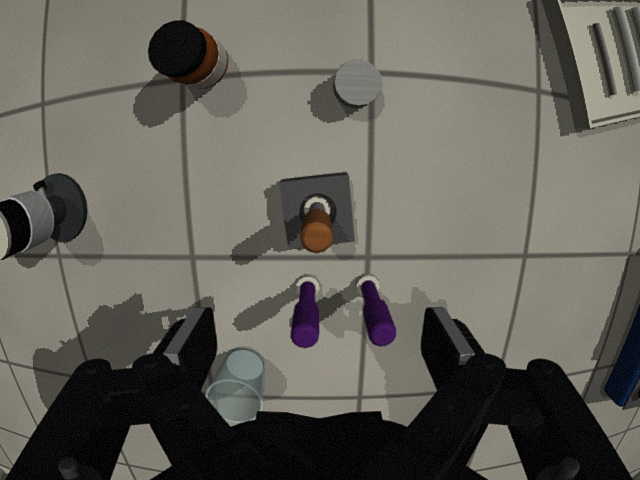

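Run:
```python
from h import *
o,p,R=pose()
f=grab_frame('wrist')
im=cv2.cvtColor(f['pixels'],cv2.COLOR_RGB2BGR)[160:270,260:370]; cv2.imwrite('pics/w1c.png',cv2.resize(im,None,fx=5,fy=5,interpolation=cv2.INTER_CUBIC))
# wood mask 
a=f['pixels'].astype(int); m=(a[...,0]-a[...,2]>60)&(a[...,0]>100); m[:160]=0;m[290:]=0;m[:,:260]=0;m[:,370:]=0
ys,xs=np.nonzero(m); print(xs.min(),xs.max(),ys.min(),ys.max(),xs.mean())
print(watz(f,p,R,(317,237.5),.121),watz(f,p,R,(316.8,206),.018))
```

```text
305 331 222 249 317.9808695652174
[ 0.5867 -0.0891  0.121 ] [ 0.5894 -0.0886  0.018 ]
```

View pics/w1c.png

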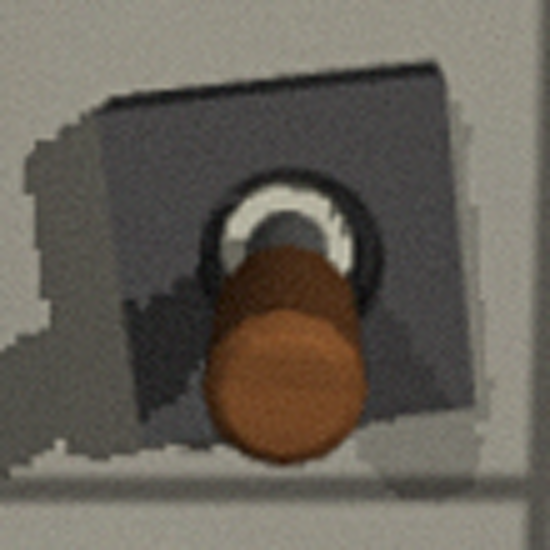

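Run:
```python
from h import *
o,p,R=pose()
f=grab_frame('wrist')
print('handle',watz(f,p,R,(317.2,237),.121),'footdisc',watz(f,p,R,(317.6,209.8),.018),'hole',watz(f,p,R,(318.3,211.2),.026))
def circ(c,rad,n=24):
    a=np.linspace(0,2*np.pi,n);return [np.array([c[0]+rad*np.cos(t),c[1]+rad*np.sin(t),c[2]]) for t in a]
im=cv2.cvtColor(f['pixels'],cv2.COLOR_RGB2BGR)[160:270,260:370]; im=cv2.resize(im,None,fx=5,fy=5,interpolation=cv2.INTER_CUBIC)
def dr(c,rad,col):
    q=np.array([(wpix(f,p,R,P)-[260,160]+.5)*5 for P in circ(c,rad)]).astype(np.int32); cv2.polylines(im,[q],True,col,1)
dr((.586,-.0887,.120),.0115,(0,255,0)); dr((.586,-.0887,.018),.013,(0,0,255)); dr((.586,-.089,.026),.0175,(255,255,0))
cv2.imwrite('pics/w1d.png',im)
print(delta([.586,-.0885,.081],Rdown(-np.pi/2)))
```

```text
handle [ 0.5872 -0.0889  0.121 ] footdisc [ 0.5858 -0.089   0.018 ] hole [ 0.586  -0.0897  0.026 ]
(array([150.4429,  -0.0627,  -1.7739]), array([-0.0016, -0.0001, -0.0003]))
```

View pics/w1d.png

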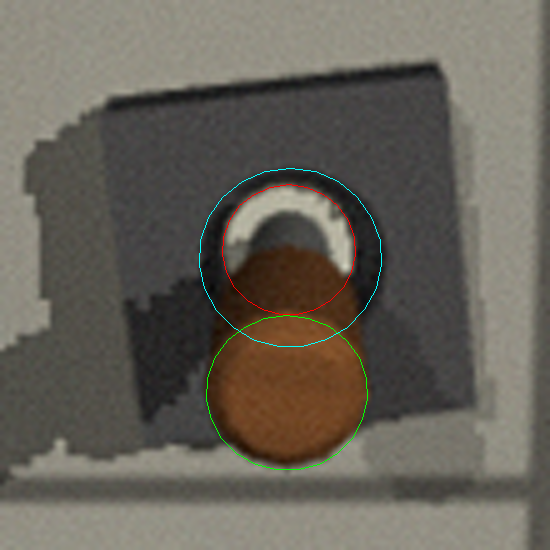

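Emit:
apply_moves(commands=[[85,20,0,-1,0,0,0],[85,55,0,-2,0,0,0],[85,95,0,-2,0,0,0],[85,125,0,-2,0,0,0],[85,143,0,-2,0,0,0],[85,150,0,-2,0,0,0],[85,152,0,-2,0,0,0],[24,152,0,-2,0,0,0],[10,152,0,-2,0,0,0],[10,152,0,-2,0,0,0],[10,152,0,-2,0,0,0],[10,152,0,-2,0,0,0],[10,152,0,-2,0,0,0],[10,152,0,-2,0,0,0]], force=90)

```text
clock: 6.05
tcp_pos: [0.5873, -0.0877, 0.0802]
orientation: [-2.223, 0.001, 2.219]
contact_force: [-0.5, 0.5, 5.1]
grip_width: 0.0225
```

Run:
```python
from h import *
o,p,R=pose();print(o['clock'],p,o['orientation'],o['contact_force'],o['grip_width'])
f=grab_frame('wrist'); save('w2',f)
```

```text
6.05 [ 0.5873 -0.0877  0.0802] [-2.2232  0.0007  2.2195] [-0.4848  0.4732  5.0812] 0.022508676744419007
```

View pics/w2.png

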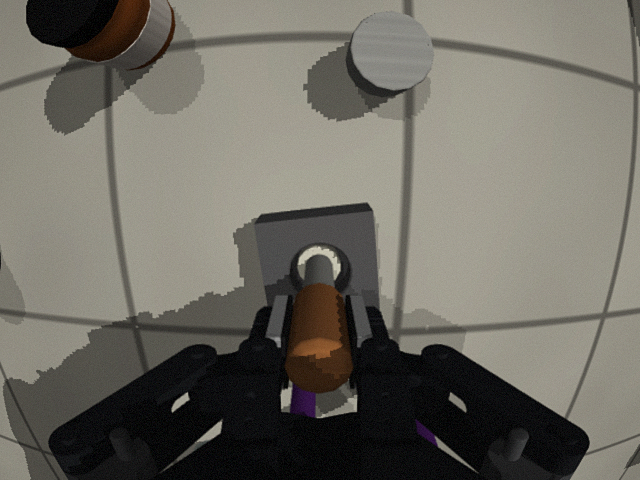

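Emit:
apply_moves(commands=[[10,-6,0,0,0,0,0],[10,-25,0,0,0,0,0],[10,-60,0,0,0,0,0],[10,-100,0,0,0,0,0],[10,-135,-10,0,0,0,0],[10,-158,-35,-1,0,0,0],[10,-165,-70,-1,0,0,0],[10,-165,-108,-2,0,0,0],[10,-165,-146,-2,0,0,0],[10,-165,-184,-3,0,0,0],[10,-165,-220,-3,0,0,0],[10,-165,-250,-4,0,0,0],[10,-165,-275,-4,0,0,0],[10,-165,-293,-4,0,0,0],[10,-165,-305,-4,0,0,0],[10,-165,-310,-4,0,0,0],[10,-165,-311,-4,0,0,0],[10,-165,-311,-4,0,0,0]], force=110)

```text
clock: 7.9
tcp_pos: [0.5909, 0.2221, 0.2442]
orientation: [-2.221, 0.003, 2.221]
contact_force: [0.1, 0.1, -2.3]
grip_width: 0.022
```

Run:
```python
from h import *
o,p,R=pose();print(o['clock'],p,o['orientation'],o['contact_force'],o['grip_width'])
f=grab_frame('wrist'); save('w3',f)
o,p,R=pose()
F={c:grab_frame(c) for c in('side','top')}
for c in F: save(c+'3',F[c])
print(wpix(f,p,R,[.592,.2235,.123]))
import pickle; pickle.dump((f,p,R,F),open('p3.pkl','wb'))
im=cv2.cvtColor(F['top']['pixels'],cv2.COLOR_RGB2BGR)[170:290,130:290]; a=cv2.resize(im,(400,300),interpolation=cv2.INTER_CUBIC)
im=cv2.cvtColor(F['side']['pixels'],cv2.COLOR_RGB2BGR)[230:380,150:350]; b=cv2.resize(im,(400,300),interpolation=cv2.INTER_CUBIC)
cv2.imwrite('pics/ts3.png',np.hstack([a,b]))
```

```text
7.9 [0.5909 0.2221 0.2442] [-2.221  0.003  2.221] [ 0.0977  0.1004 -2.2578] 0.021996261871443924
[314.7718 235.7379]
```

View pics/w3.png

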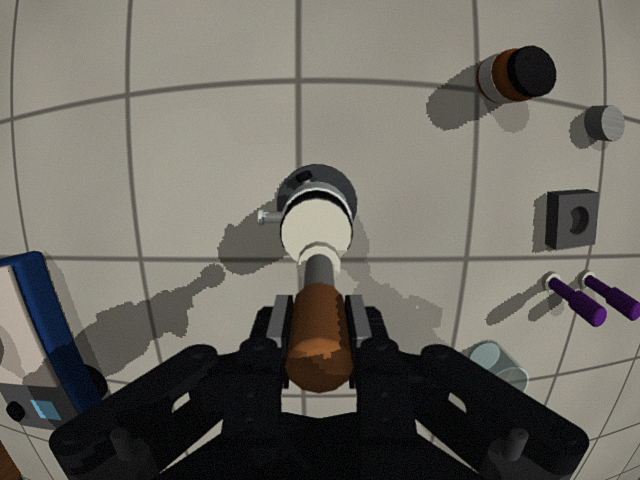

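View pics/ts3.png

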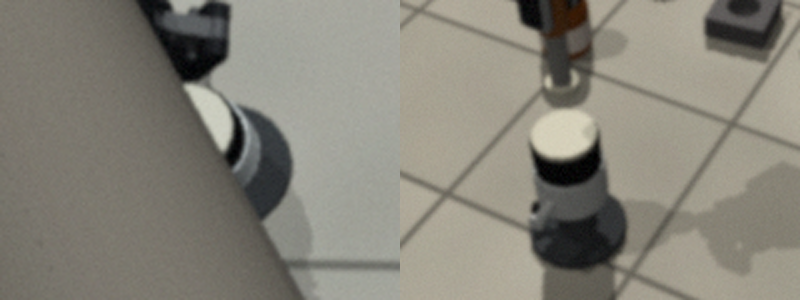

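Run:
```python
from h import *
import pickle
f,p,R,F=pickle.load(open('p3.pkl','rb'))
a=f['pixels'].astype(float).mean(2); sub=a[180:280,270:365]
print(np.percentile(sub,[5,30,50,80,95]))
x0,y0=265,180
im=cv2.cvtColor(f['pixels'],cv2.COLOR_RGB2BGR)[y0:y0+110,x0:x0+110]; im=cv2.resize(im,None,fx=5,fy=5,interpolation=cv2.INTER_CUBIC)
cv2.imwrite('pics/w3c.png',im)
def dr(c,rad,col):
    q=np.array([(wpix(f,p,R,[c[0]+rad*np.cos(t),c[1]+rad*np.sin(t),c[2]])-[x0,y0]+.5)*5 for t in np.linspace(0,6.28,40)]).astype(np.int32); cv2.polylines(im,[q],True,col,1)
print(watz(f,p,R,(317,231),.123))
dr((.595,.2222,.123),.026,(0,0,255)); dr((p[0]-.0,p[1],p[2]-.072+.01),.013,(0,200,0)); dr((p[0]-.0,p[1],p[2]-.072),.013,(255,0,0))
cv2.imwrite('pics/w3d.png',im)
```

```text
[ 27.6667  90.2333 129.     182.     185.6667]
[0.5956 0.2218 0.123 ]
```

View pics/w3d.png

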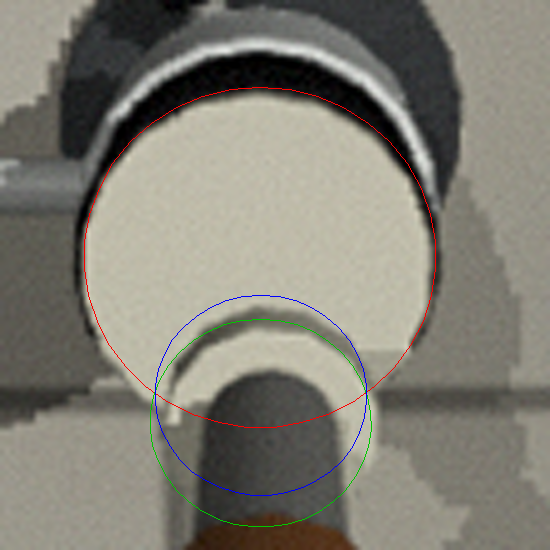

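Run:
```python
from h import *
import pickle
f,p,R,F=pickle.load(open('p3.pkl','rb'))
x0,y0=265,180
im=cv2.cvtColor(f['pixels'],cv2.COLOR_RGB2BGR)[y0:y0+110,x0:x0+110]; im=cv2.resize(im,None,fx=5,fy=5,interpolation=cv2.INTER_CUBIC)
def dr(c,rad,col):
    q=np.array([(wpix(f,p,R,[c[0]+rad*np.cos(t),c[1]+rad*np.sin(t),c[2]])-[x0,y0]+.5)*5 for t in np.linspace(0,6.28,40)]).astype(np.int32); cv2.polylines(im,[q],True,col,1)
dr((.594,.2222,.123),.026,(0,0,255)); dr((p[0]-.001,p[1]-.001,p[2]-.072+.01),.013,(0,200,0)); dr((p[0]-.001,p[1]-.001,p[2]-.072),.013,(255,0,0))
cv2.imwrite('pics/w3e.png',im)
```

```text
(no output)
```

View pics/w3e.png

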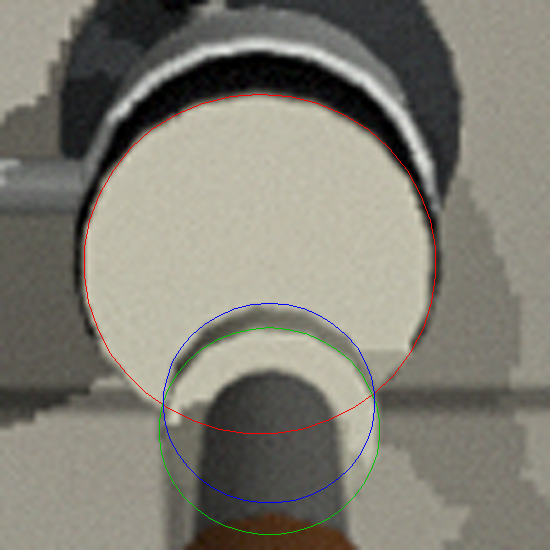

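Emit:
apply_moves(commands=[[10,8,-1,-4,0,0,0],[10,20,-1,-4,0,0,0],[10,32,-1,-4,0,0,0],[10,38,-1,-4,0,0,0],[10,40,-1,-4,0,0,0],[10,40,-1,-4,0,0,0],[10,40,-1,-4,0,0,0]])

```text
clock: 8.75
tcp_pos: [0.5949, 0.2247, 0.2047]
orientation: [-2.222, -0.0, 2.221]
contact_force: [-0.3, 0.8, -2.0]
grip_width: 0.0219
```

Run:
```python
from h import *
o,p,R=pose();print(o['clock'],p,o['orientation'],o['contact_force'],o['moment'],o['grip_width'])
f=grab_frame('wrist')
x0,y0=255,200
im=cv2.cvtColor(f['pixels'],cv2.COLOR_RGB2BGR)[y0:y0+120,x0:x0+130]; im=cv2.resize(im,None,fx=5,fy=5,interpolation=cv2.INTER_CUBIC)
def dr(c,rad,col):
    q=np.array([(wpix(f,p,R,[c[0]+rad*np.cos(t),c[1]+rad*np.sin(t),c[2]])-[x0,y0]+.5)*5 for t in np.linspace(0,6.28,40)]).astype(np.int32); cv2.polylines(im,[q],True,col,1)
dr((.594,.2222,.123),.026,(0,0,255)); dr((p[0]-.001,p[1]-.001,p[2]-.072+.01),.013,(0,200,0)); dr((p[0]-.001,p[1]-.001,p[2]-.072),.013,(255,0,0))
cv2.imwrite('pics/w4.png',im)
```

```text
8.75 [0.5949 0.2247 0.2047] [-2.222  -0.0002  2.2205] [-0.2921  0.8196 -2.0292] [ 0.0246 -0.0292 -0.0452] 0.02188243106792653
```

View pics/w4.png

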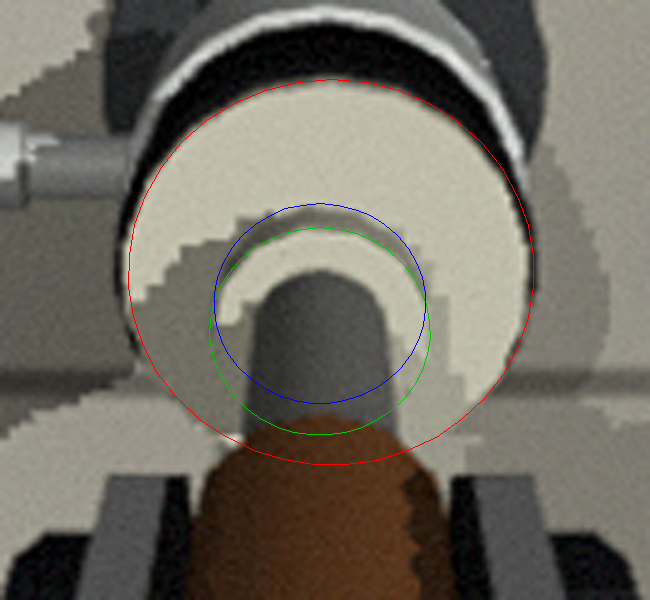

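Emit:
apply_moves(commands=[[10,3,1,0,0,0,0],[10,6,1,0,0,0,0],[10,7,1,0,0,0,0],[10,8,1,0,0,0,0],[10,8,1,0,0,0,0]])

```text
clock: 9.3
tcp_pos: [0.5946, 0.2234, 0.1963]
orientation: [-2.221, 0.0, 2.221]
contact_force: [-0.1, -0.3, -1.4]
grip_width: 0.0215
```

Emit:
apply_moves(commands=[[10,1,0,0,0,0,0],[10,2,0,0,0,0,0],[10,2,0,0,0,0,0]])

```text
clock: 9.6
tcp_pos: [0.5947, 0.2235, 0.1945]
orientation: [-2.222, 0.0, 2.221]
contact_force: [0.2, -0.3, 0.1]
grip_width: 0.0221
```

Emit:
apply_moves(commands=[[10,1,0,0,0,0,0],[10,2,0,0,0,0,0],[10,2,0,0,0,0,0]])

```text
clock: 9.9
tcp_pos: [0.5947, 0.2235, 0.1923]
orientation: [-2.221, 0.0, 2.221]
contact_force: [-0.4, -0.2, 1.3]
grip_width: 0.022
```

Emit:
apply_moves(commands=[[10,1,0,0,0,0,0],[10,2,0,0,0,0,0],[10,2,0,0,0,0,0]])

```text
clock: 10.2
tcp_pos: [0.5947, 0.2235, 0.1902]
orientation: [-2.221, 0.0, 2.221]
contact_force: [-0.8, 0.5, 2.2]
grip_width: 0.0221
```

Emit:
apply_moves(commands=[[10,1,0,0,0,0,0],[10,2,0,0,0,0,0],[10,2,0,0,0,0,0]])

```text
clock: 10.5
tcp_pos: [0.5947, 0.2235, 0.1882]
orientation: [-2.221, 0.0, 2.221]
contact_force: [0.9, -0.3, 1.8]
grip_width: 0.0222
```

Emit:
apply_moves(commands=[[10,1,0,0,0,0,0],[10,2,0,0,0,0,0],[10,2,0,0,0,0,0]])

```text
clock: 10.8
tcp_pos: [0.5947, 0.2235, 0.1862]
orientation: [-2.221, 0.0, 2.221]
contact_force: [-0.0, 1.1, 1.8]
grip_width: 0.022
```

Emit:
apply_moves(commands=[[10,1,0,0,0,0,0],[10,1,0,0,0,0,0]])

```text
clock: 11.0
tcp_pos: [0.5947, 0.2235, 0.1852]
orientation: [-2.222, 0.0, 2.221]
contact_force: [-0.5, -0.4, 1.2]
grip_width: 0.022
```

Emit:
apply_moves(commands=[[10,1,0,0,0,0,0],[10,1,0,0,0,0,0]])

```text
clock: 11.2
tcp_pos: [0.5947, 0.2235, 0.1845]
orientation: [-2.222, 0.0, 2.221]
contact_force: [-0.3, 0.2, 3.3]
grip_width: 0.0214
```

Emit:
apply_moves(commands=[[10,1,0,0,0,0,0],[10,1,0,0,0,0,0]])

```text
clock: 11.4
tcp_pos: [0.5947, 0.2235, 0.1836]
orientation: [-2.222, 0.0, 2.221]
contact_force: [-0.4, 0.2, 5.8]
grip_width: 0.0216
```

Emit:
apply_moves(commands=[[10,0.5,0,0,0,0,0],[10,0.5,0,0,0,0,0]])

```text
clock: 11.6
tcp_pos: [0.5948, 0.2235, 0.1833]
orientation: [-2.222, 0.0, 2.221]
contact_force: [-0.3, -0.7, 5.2]
grip_width: 0.022
```

Emit:
apply_moves(commands=[[10,0.5,0,0,0,0,0],[10,0.5,0,0,0,0,0]])

```text
clock: 11.8
tcp_pos: [0.5948, 0.2235, 0.1829]
orientation: [-2.222, 0.0, 2.221]
contact_force: [-1.2, -0.9, 5.3]
grip_width: 0.0217
```

Emit:
apply_moves(commands=[[10,0.5,0,0,0,0,0],[10,0.5,0,0,0,0,0]])

```text
clock: 12.0
tcp_pos: [0.5948, 0.2236, 0.1824]
orientation: [-2.222, 0.0, 2.221]
contact_force: [-1.1, -1.2, 6.0]
grip_width: 0.0219
```

Emit:
apply_moves(commands=[[10,0.5,0,0,0,0,0],[10,0.5,0,0,0,0,0]])

```text
clock: 12.2
tcp_pos: [0.5948, 0.2235, 0.1819]
orientation: [-2.222, 0.0, 2.221]
contact_force: [-1.4, -0.4, 6.5]
grip_width: 0.0217
```

Emit:
apply_moves(commands=[[10,0.5,0,0,0,0,0],[10,0.5,0,0,0,0,0]])

```text
clock: 12.4
tcp_pos: [0.5948, 0.2235, 0.1814]
orientation: [-2.222, 0.0, 2.221]
contact_force: [-0.4, -1.4, 6.4]
grip_width: 0.0219
```

Emit:
apply_moves(commands=[[10,0.5,0,0,0,0,0],[10,0.5,0,0,0,0,0]])

```text
clock: 12.6
tcp_pos: [0.5948, 0.2236, 0.1811]
orientation: [-2.222, 0.0, 2.22]
contact_force: [-0.9, -0.7, 7.1]
grip_width: 0.0217
```

Run:
```python
from h import *
f=grab_frame('wrist')
x0,y0=255,200
im=cv2.cvtColor(f['pixels'],cv2.COLOR_RGB2BGR)[y0:y0+120,x0:x0+130]; im=cv2.resize(im,None,fx=3,fy=3,interpolation=cv2.INTER_CUBIC)
cv2.imwrite('pics/w5.png',im)
```

```text
(no output)
```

View pics/w5.png

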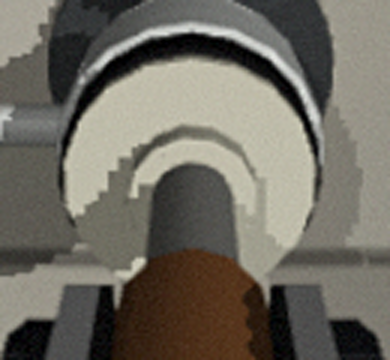

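Emit:
apply_moves(commands=[[10,0.5,0,0,0,0,0],[10,0.5,0,0,0,0,0]])

```text
clock: 12.85
tcp_pos: [0.5948, 0.2235, 0.1805]
orientation: [-2.222, 0.0, 2.22]
contact_force: [-1.1, -0.5, 6.0]
grip_width: 0.0215
```

Emit:
apply_moves(commands=[[10,0.5,0,0,0,0,0],[10,0.5,0,0,0,0,0]])

```text
clock: 13.05
tcp_pos: [0.5947, 0.2235, 0.1795]
orientation: [-2.222, 0.0, 2.221]
contact_force: [-0.8, 1.0, 4.7]
grip_width: 0.0221
```

Emit:
apply_moves(commands=[[10,0.5,0,0,0,0,0],[10,0.5,0,0,0,0,0]])

```text
clock: 13.25
tcp_pos: [0.5947, 0.2235, 0.1788]
orientation: [-2.222, 0.0, 2.221]
contact_force: [0.4, 0.2, 4.5]
grip_width: 0.0219
```

Emit:
apply_moves(commands=[[10,0.5,0,0,0,0,0],[10,0.5,0,0,0,0,0]])

```text
clock: 13.45
tcp_pos: [0.5946, 0.2235, 0.1781]
orientation: [-2.221, 0.0, 2.221]
contact_force: [0.8, 0.2, 1.7]
grip_width: 0.0219
```

Emit:
apply_moves(commands=[[10,0.5,0,0,0,0,0],[10,0.5,0,0,0,0,0]])

```text
clock: 13.65
tcp_pos: [0.5946, 0.2235, 0.1774]
orientation: [-2.221, 0.0, 2.221]
contact_force: [0.9, 0.4, 1.2]
grip_width: 0.0218
```

Emit:
apply_moves(commands=[[10,0.5,0,0,0,0,0],[10,0.5,0,0,0,0,0]])

```text
clock: 13.85
tcp_pos: [0.5944, 0.2234, 0.1769]
orientation: [2.221, -0.0, -2.222]
contact_force: [0.4, 0.4, 0.6]
grip_width: 0.0218
```

Emit:
apply_moves(commands=[[10,0.5,0,0,0,0,0],[10,0.5,0,0,0,0,0]])

```text
clock: 14.05
tcp_pos: [0.5945, 0.2234, 0.1768]
orientation: [-2.221, 0.0, 2.222]
contact_force: [0.4, 0.1, 2.1]
grip_width: 0.0219
```

Emit:
apply_moves(commands=[[10,0.4,0,0,0,0,0],[10,0.4,0,0,0,0,0]])

```text
clock: 14.25
tcp_pos: [0.5945, 0.2234, 0.1764]
orientation: [-2.221, 0.0, 2.222]
contact_force: [-0.3, -0.5, 1.9]
grip_width: 0.0222
```

Emit:
apply_moves(commands=[[10,0.4,0,0,0,0,0],[10,0.4,0,0,0,0,0]])

```text
clock: 14.45
tcp_pos: [0.5946, 0.2234, 0.1761]
orientation: [-2.221, 0.0, 2.221]
contact_force: [-0.3, 0.5, 3.6]
grip_width: 0.0218
```

Emit:
apply_moves(commands=[[10,0.4,0,0,0,0,0],[10,0.4,0,0,0,0,0]])

```text
clock: 14.65
tcp_pos: [0.5947, 0.2234, 0.1761]
orientation: [-2.222, 0.0, 2.221]
contact_force: [-2.2, 0.1, 5.6]
grip_width: 0.0221
```

Emit:
apply_moves(commands=[[10,0.4,0,0,0,0,0],[10,0.4,0,0,0,0,0]])

```text
clock: 14.85
tcp_pos: [0.5947, 0.2235, 0.1761]
orientation: [-2.222, 0.0, 2.221]
contact_force: [-1.4, -0.1, 7.9]
grip_width: 0.0219
```

Emit:
apply_moves(commands=[[10,0.4,0,0,0,0,0],[10,0.4,0,0,0,0,0]])

```text
clock: 15.05
tcp_pos: [0.5948, 0.2235, 0.1761]
orientation: [-2.222, 0.0, 2.22]
contact_force: [-2.4, -0.7, 9.7]
grip_width: 0.022
```

Emit:
apply_moves(commands=[[10,-2,0,0,0,0,0],[10,-6,0,0,0,0,0],[10,-15,0,0,0,0,0],[10,-30,0,0,0,0,0],[10,-48,0,0,0,0,0],[10,-60,0,0,0,0,0],[10,-66,0,0,0,0,0],[10,-66,0,0,0,0,0],[10,-66,0,0,0,0,0]])

```text
clock: 15.95
tcp_pos: [0.5943, 0.2232, 0.2403]
orientation: [2.221, -0.001, -2.222]
contact_force: [-0.1, 0.3, -2.2]
grip_width: 0.0221
```

Run:
```python
from h import *
o,p,R=pose();print(o['clock'],p,o['orientation'],o['contact_force'],o['grip_width'])
f=grab_frame('wrist'); s=grab_frame('side')
x0,y0=255,170
im=cv2.cvtColor(f['pixels'],cv2.COLOR_RGB2BGR)[y0:y0+120,x0:x0+130]; im=cv2.resize(im,(433,400),interpolation=cv2.INTER_CUBIC)
S=cv2.cvtColor(s['pixels'],cv2.COLOR_RGB2BGR)[240:380,190:300]; S=cv2.resize(S,(314,400),interpolation=cv2.INTER_CUBIC)
cv2.imwrite('pics/w6.png',np.hstack([im,S]))
print('foot est', p-[.001,.001,.072])
```

```text
15.95 [0.5943 0.2232 0.2403] [ 2.2206 -0.0007 -2.2222] [-0.141   0.3148 -2.1519] 0.022052115437374578
foot est [0.5933 0.2222 0.1683]
```

View pics/w6.png

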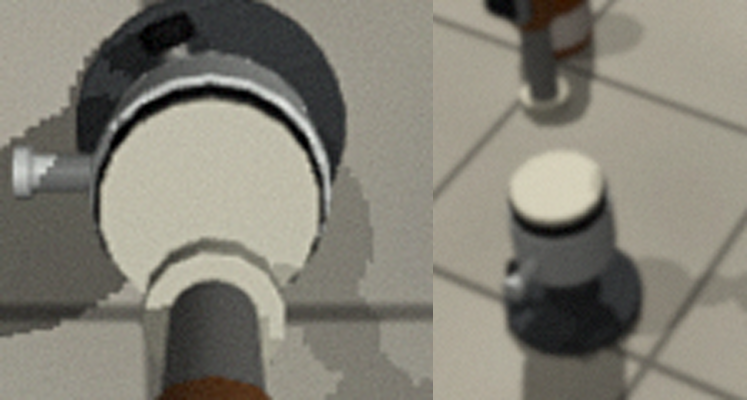

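Emit:
apply_moves(commands=[[10,-2,10,0,0,0,0],[10,-2,35,1,0,0,0],[10,-2,72,2,0,0,0],[10,-2,110,3,0,0,0],[10,-2,148,4,0,0,0],[10,-2,186,5,0,0,0],[10,-2,222,6,0,0,0],[10,0,254,7,0,0,0],[10,0,280,7,0,0,0],[10,0,298,7,0,0,0],[10,5,308,7,0,0,0],[10,20,311,7,0,0,0],[10,50,311,7,0,0,0],[10,85,311,7,0,0,0],[10,110,311,7,0,0,0],[10,125,311,7,0,0,0],[10,130,311,7,0,0,0],[10,130,311,7,0,0,0],[10,130,311,7,0,0,0]])

```text
clock: 17.95
tcp_pos: [0.5885, -0.0873, 0.1119]
orientation: [2.224, 0.0, -2.219]
contact_force: [-0.2, -0.1, -0.6]
grip_width: 0.0221
```

Run:
```python
from h import *
o,p,R=pose();print(o['clock'],p,o['orientation'],o['contact_force'],o['grip_width'])
f=grab_frame('wrist')
x0,y0=255,185
im=cv2.cvtColor(f['pixels'],cv2.COLOR_RGB2BGR)[y0:y0+120,x0:x0+130]; im=cv2.resize(im,None,fx=5,fy=5,interpolation=cv2.INTER_CUBIC)
def dr(c,rad,col):
    q=np.array([(wpix(f,p,R,[c[0]+rad*np.cos(t),c[1]+rad*np.sin(t),c[2]])-[x0,y0]+.5)*5 for t in np.linspace(0,6.28,40)]).astype(np.int32); cv2.polylines(im,[q],True,col,1)
dr((.586,-.089,.026),.0175,(255,255,0)); dr((p[0]-.001,p[1]-.001,p[2]-.072+.01),.013,(0,200,0)); dr((p[0]-.001,p[1]-.001,p[2]-.072),.013,(255,0,0))
cv2.imwrite('pics/w7.png',im)
```

```text
17.95 [ 0.5885 -0.0873  0.1119] [ 2.2236  0.0001 -2.2192] [-0.168  -0.1496 -0.6377] 0.022083370176317233
```

View pics/w7.png

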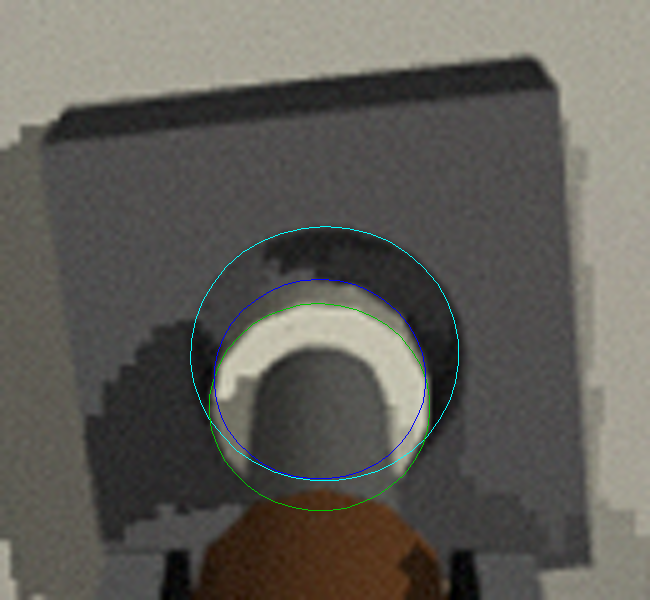

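Emit:
apply_moves(commands=[[10,3,0.5,1.5,0,0,0],[10,10,0.5,1.5,0,0,0],[10,18,0.5,1.5,0,0,0],[10,24,0.5,1.5,0,0,0],[10,28,0.5,1.5,0,0,0],[10,29,0.5,1.5,0,0,0],[10,30,0.5,1.5,0,0,0],[10,30,0.5,1.5,0,0,0]])

```text
clock: 18.8
tcp_pos: [0.5862, -0.088, 0.0808]
orientation: [-2.221, 0.0, 2.221]
contact_force: [-0.1, -0.1, -1.2]
grip_width: 0.0218
```

Emit:
apply_moves(commands=[[10,1,0,0,0,0,0],[10,1,0,0,0,0,0]])

```text
clock: 19.0
tcp_pos: [0.5865, -0.0881, 0.0803]
orientation: [-2.223, 0.0, 2.22]
contact_force: [0.5, 1.0, 1.9]
grip_width: 0.0217
```

Emit:
apply_moves(commands=[[23,0,0,0,0,0,0],[25,0,0,0,0,0,0],[27,0,0,0,0,0,0],[30,0,0,0,0,0,0],[35,0,0,0,0,0,0],[45,0,0,0,0,0,0],[60,0,0,0,0,0,0],[85,0,0,0,0,0,0],[85,0,0,0,0,0,0],[85,0,0,0,0,0,0]], force=20)

```text
clock: 20.0
tcp_pos: [0.5861, -0.0881, 0.0798]
orientation: [-2.221, 0.0, 2.221]
contact_force: [-0.6, 0.2, -0.7]
grip_width: 0.0849
```

Run:
```python
from h import *
o,p,R=pose();print(o['clock'],p,o['contact_force'],o['grip_width'])
f=grab_frame('wrist');save('w8',f)
```

```text
20.0 [ 0.5861 -0.0881  0.0798] [-0.5708  0.1677 -0.6666] 0.08494293697465377
```

View pics/w8.png

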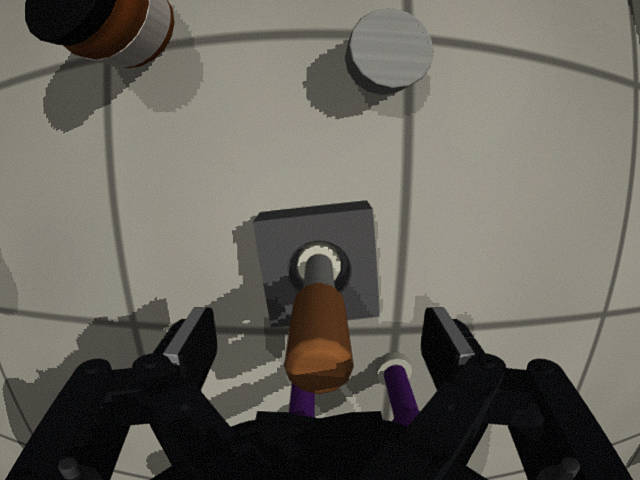

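Pusher stands upright, clear of the fingers. Retreat straight up and away, then check.

Emit:
apply_moves(commands=[[85,-10,0,0,0,0,0],[85,-35,0,0,0,0,0],[85,-70,0,0,0,0,0],[85,-105,0,0,0,0,0],[85,-140,5,0,0,0,0],[85,-160,25,0,0,0,0],[85,-165,60,0,0,0,0],[85,-165,95,0,0,0,0],[85,-165,130,0,0,0,0],[85,-165,160,0,0,0,0],[85,-165,180,0,0,0,0],[85,-165,185,0,0,0,0],[85,-165,185,0,0,0,0],[85,-165,185,0,0,0,0]])

```text
clock: 21.45
tcp_pos: [0.5864, -0.2711, 0.2451]
orientation: [2.221, 0.003, -2.221]
contact_force: [0.2, -0.1, 0.5]
grip_width: 0.0847
```

Run:
```python
from h import *
o,p,R=pose();print(o['clock'],p,o['contact_force'])
F={c:grab_frame(c) for c in('side','top','wrist')}
for c in('side','top'): save(c+'9',F[c])
T=F['top']
for l in ('reagent_jar','beaker','weight_block'):
    for c in('top','side'):
        d=pinpoint(l,c)
        if d: print(l,c,d[0]['confidence'],np.array(d[0]['point'])*[640,480])
```

```text
21.45 [ 0.5864 -0.2711  0.2451] [ 0.2207 -0.0701  0.514 ]
reagent_jar top 0.87 [340.096 154.704]
reagent_jar side 0.58 [230.528 251.424]
beaker top 0.89 [355.008 363.504]
beaker side 0.9 [390.272 298.704]
weight_block top 0.6 [430.72  176.784]
weight_block side 0.63 [281.408 214.8  ]
```

View pics/side9.png

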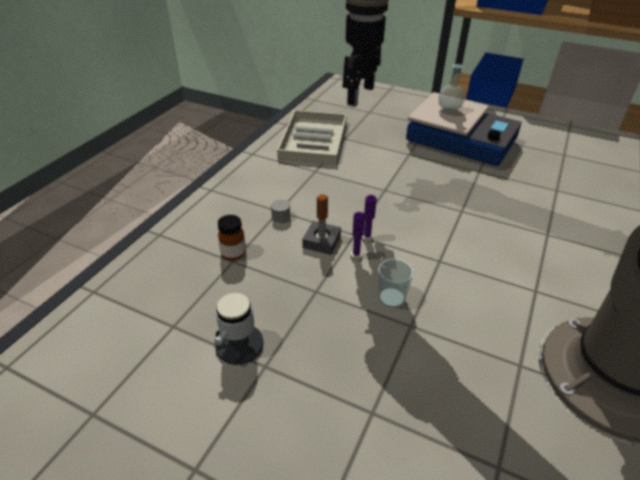

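View pics/top9.png

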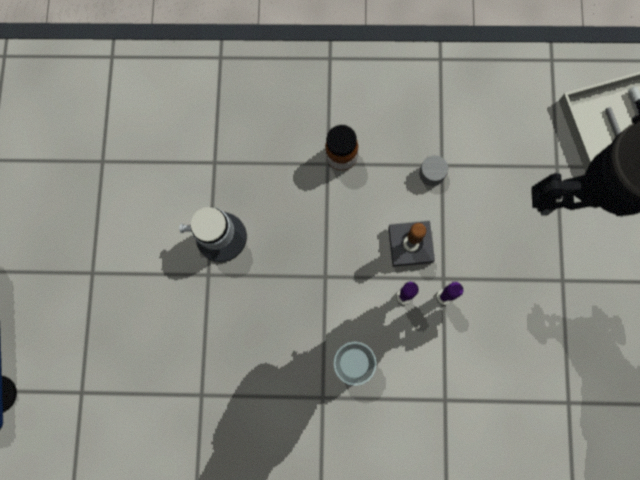

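The pictures show the cap still down (side 235,305), the pusher upright in its stand (top 415,235) and the bystanders where they were.

```bash
python3 -c "
from bench import r
print(r.hand_in())"
```

```text
the job is handed in; nothing more can be done
None
```

The cap is snapped in and stays down. The pusher is back upright in its stand, released, and the job is handed in at about 21 s on the clock, well under the 69 s limit.

- **Press:** I pressed the cap centred to within about 1 mm. Resistance peaked at about 9 N, gave way, and about 5 mm further the cap stopped hard. It went down about 18 mm in all. The highest contact force I read was about 12 N, against the 18 N limit. These figures allow for the sensor reading about −2 N with the pusher held and nothing touched. Readings came only at the end of each 0.2–0.3 s step, so brief peaks between them were not seen.
- **After the press:** the cap still sat low in the holder when I lifted off, and again in the last side and top pictures.
- **Pusher:** it touched the floor of the hole at the same height as at pick-up. The last pictures show it upright with the gripper well clear.
- **Bystanders:** the jar, beaker, steel weight and purple look-alikes look the same in the pictures before and after. The networks' points for the jar, beaker and weight moved by up to 4 pixels, which is within their scatter.
- **Disagreements:** the wrist camera and the top and side cameras differed by about 1.5 to 2.5 mm on positions. The first network guess for the pusher's origin was clearly wrong, as it took a purple look-alike in the side view, so I fitted outlines in the pictures instead.

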